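Fold the wind flaps and shut the lid of the portable stove

TASK

The small portable gas stove on the counter is cold and is to be packed up: push its two upright side wind flaps over with the fingers until both lie flat on the grate, and only then swing the lid fully shut over them, without letting it slam. Only push: pick nothing up, do not lift or shove the stove, and leave the griddle, the turner, the salt jar and the dish where they are.

Things in the scene. Friction and masses are not known exactly. Their poses are not given: they have to be found in the camera images.
- stove: Portable one-burner gas stove: grey sheet-steel box 240 mm deep (x), 320 wide (y), rim 70 mm up; burner and wire grate inside, black knob in front. About 4 kg, loose on rubber feet. Origin: on the counter, under the box's centre. x runs from the front (knob, robot's side) to the rear where the lid is hinged, y to its left, z up. Turned up to 25 degrees
- flap_left (a joint): Left (+y) wind flap's hinge angle, rad: 0 = flat over the grate (stop), 1.571 = upright, stop at 1.75. Hinge line parallel to the stove's x at stove y = +0.152, z = 0.074 m. Stiff hinge (0.17 N m): stays at any angle, about 2 N at the edge moves it. Folding moves the free edge inwards (-y) and down; the outside face ends on top
- flap_right (a joint): Right (-y) wind flap's hinge angle, rad: mirror image of the left one. Hinge line at stove y = -0.152, z = 0.074 m, same stiffness and stops; 0 = flat, 1.571 = upright. Folding moves the free edge inwards (+y) and down. Folded, the two flaps do not overlap
- lid (a joint): Lid's hinge angle, rad: 0 = shut on the rim, 1.571 = upright, stop at 1.66. Hinge line parallel to the stove's y along the rear rim, at stove x = +0.120, z = 0.077 m. Stiff hinge (0.78 N m): stays at any angle, must be pushed all the way (1 to 4 N at the edge). It cannot shut over a flap that is up
- flap_left_edge (a point): Middle of the left wind flap's free edge (moves with it), at stove x = -0.012. The flap is bare sheet steel, 190 mm along the stove's x, 135 mm from hinge line to free edge, 3 mm thick, ribs 5 mm, free edge rolled 7 mm thick; its mid-plane contains the hinge line
- flap_right_edge (a point): Middle of the right wind flap's free edge (moves with it), at stove x = -0.012. Same flap as the left one, mirrored
- lid_edge (a point): Middle of the lid's free edge, on its outer face (moves with it). The lid is a shallow grey steel tray, 242 mm from hinge to free edge, 328 mm wide, 26 mm deep, 0.5 kg. Its outer face (on top when shut, facing away from the robot when open) lies 26 mm off the hinge line: at stove z = 0.103 m when shut
- griddle: Bystander: round nonstick griddle pan, 236 mm across and 18 mm high, with a black handle towards the robot, left of the stove. Origin: under the centre of the pan
- turner: Bystander: blue silicone turner 290 mm long lying on the counter at the far right, beyond the jar and the dish, handle towards the robot. Origin on the counter, under it
- salt_jar: Bystander: glass salt jar with a steel twist cap, 62 mm across, 85 mm high, right of the stove. Origin: centre of its underside
- dish: Bystander: small round aluminium dish, 104 mm across, 28 mm high, right of the stove. Origin: centre of its underside

How it is judged (in metres and radians):
On the way, in this order (a step that is already met when the one before it is completed fails the run):
1. both wind flaps are folded down flat while the lid is still up (value of joint each of flap_left, flap_right below 0.12 rad and value of joint lid above 1 rad), for 0.2 s.
2. the lid is shut over the folded flaps (value of joint each of flap_left, flap_right below 0.12 rad and value of joint lid below 0.05 rad), for 0.2 s.
At the end, for the whole second after the job is handed in: Lid shut (within 0.05 rad, about 12 mm at its front edge) over both folded wind flaps (each within 0.12 rad of flat, about 16 mm at its edge); the stove stands on the counter, at rest, within 40 mm of where it began; griddle, turner, salt jar and dish within 30 mm of where they began (all of step 2 and height (world z) of stove below 0.008 m and distance of stove from where it was at the start of the episode below 0.04 m and linear speed of stove below 0.02 m/s and distance of each of griddle, turner, salt_jar, dish from where it was at the start of the episode below 0.03 m); the robot touches nothing.
It fails at once if the lid is slammed (swings shut faster than 2 rad/s) (velocity of joint lid below -2 rad/s).
It fails at once if the lid is brought down past half-way while a flap still stands up (value of joint lid below 0.7 rad and value of joint any of flap_left, flap_right above 0.4 rad).
It fails at once if the stove is lifted, tipped or shoved (12 mm up, 0.1 rad, 40 mm) (height (world z) of stove above 0.012 m or angle between stove's own z axis and vertical above 0.1 rad or distance of stove from where it was at the start of the episode above 0.04 m).
It fails at once if the griddle, turner, salt jar or dish is lifted or moved more than 30 mm (distance of any of griddle, turner, salt_jar, dish from where it was at the start of the episode above 0.03 m).
It also fails if it takes over 58 s, if anything falls off the work surface, if the arm or the gripper's body presses on something with over 40 N, if the wrist force passes 120 N, or if a joint passes its speed limit or range.

ROBOT

A 6-joint arm with a two-finger parallel gripper is mounted at the origin on the work surface. World frame = base frame: x ahead of the robot, y to its left, z up, the work surface at z = 0. Lengths are in mm, angles in rad, forces in N, time in s.
With the tool pointing down it reaches from about 375 to 925 mm from the base axis. Payload 5.7 kg.
Tool frame: the origin (TCP) lies midway between the tips of the shut fingers; the grasp point (between the pads) lies 19 mm behind it (manip.tcp_to_grasp is the distance from the TCP to the grasp point, in mm); z points along the fingers, y is the line along which they close (so a half turn about z gives the same grasp; the last joint's range is limited). The gripper opens to 85 mm and grips with 20 to 120 N. Pads are 22 mm wide; open, the fingers measure 114 mm over their backs; the gripper's body (76 mm by 85 mm) begins 54 mm behind the grasp point. The pads swing forward as they close: fully open they stand 13 mm farther back than shut.
Start: joints at [1.039, 0.359, 1.51, -0, 1.272, -0.115], TCP at [242.891, 548.605, 231.267] pointing down, gripper open.
Joint ranges: [-2.97, 2.97], [-1.01, 2.36], [0.21, 2.38], [-0.96, 4.11], [0.2, 2.71], [-2.98, 2.98]. Speed limits (rad/s): [2.39, 2.39, 3.14, 3.14, 3.14, 3.14].

INTERFACE

Orientations are given as a unit quaternion [w, x, y, z].
In Python, from bench import manip gives the robot as it stands.
- The arm moves only by the tool drive_tool, never from a script. Its argument "commands" is a list of rows, each an object with "xyz": the shift along the tool's x, y, z in mm, a list of three; "spin": the turn about the tool's z in rad. In form: [{"xyz": [x, y, z], "spin": spin}, ...]. A call has 1 to 12 rows; each row shifts and turns the commanded pose from where the row before left it, along the tool's axes as they then stand; what a row does not reach is not made up. A row lasts 1/12 s, in which the tool goes at most 41.7 mm and 7.16 degrees, less where a joint would pass 70% of its speed; a pose out of reach is approached as far as the arm can. A call is refused whole if a number of a shift passes 41.7 or a number of a turn 0.125, either way. A call with a gripper value outside its range is refused whole. "hand" is the gripper's target within -1 to 1 (fully open at 1, half-way at 0, shut at -1), set as the call begins (left out, the last holds). The fingers move at their own pace and stop on an object; "force" is the grip in N (left out, the last holds). Time passes only in rows, so rows that do not move let the fingers close. It gives the time, the measured TCP pose, the force, the opening and the grip force at its end, in the units of the state.
- manip.state(): the state, without advancing time (a new reading comes with each control period).
- manip.camera(name): name is "scene" or "top"; returns (picture, depth): 420x560x3 uint8, red, green, blue; 420x560 float32, mm along the optical axis (not along the pixel's ray), 0 where there is no reading.
- manip.get_calibration(name): a dict with "fx", "fy", "cx", "cy" (pixels), "extrinsics" (4x4, takes a point from camera to world coordinates). Camera axes: x right, y down, z forward; pixel columns grow to the right and rows downward; lengths in mm; the calibration is good to about 2 mm. A picture is of the moment at which its call begins. get_calibration takes no time and is no camera call.
- manip.hand_in(): hands the job in; it is judged then, once.
Trained networks look in the newest picture that a camera, given by its name, has taken for a name from the list of things; names that differ only in an ending like _2 or _b are one class to them, and where a whole thing is asked for, a point or a joint stands for the part that bears it (a point fixed in the world has none). Each returns a list of dicts, best first, with "conf" (0 to 1); they miss things now and then, are a little off and sometimes report something else, mostly with a low value. They report only what shows in the picture. A call takes as long as a camera call.
- manip.spot_in(camera, target): "bbox" ([centre column, centre row, width, height] as shares, 0 to 1, of the picture: columns of its width, rows of its height, round what is visible of it).
- manip.cut_out(camera, target): "region" (420x560 bool, what is visible of it) and "bbox" ([centre column, centre row, width, height] as shares, 0 to 1, of the picture: columns of its width, rows of its height, round what is visible of it).
- manip.place_of(camera, target): "xy" ([column, row] as shares, 0 to 1, of the picture: columns of its width, rows of its height: a listed point, or the origin of a listed thing).
The state is a dict: "t": time; "qpos": joint angles; "dq": joint speeds; "joint_efforts": joint torques, N m; "position": TCP position; "ee_rot": TCP orientation; "force": force on the tool from outside, world axes, zero at the start; "torque": the same for the moment, N m; "grip_width": finger opening in mm; "grasp_force": force on a finger pad.
Only numpy, scipy, OpenCV 4.12 (cv2) and the standard library are available. Lean on these libraries where they do the work, as an engineer would, in place of code of your own. Each camera call takes 0.05 s, during which the arm holds its last target. There are 200 camera calls.

## Working session

There is one attempt and no reset: what is moved stays moved. The work goes in short steps, Python scripts to look and compute and a tool call to move; the robot and the scene stay as the last step left them, time stands still between calls to the robot, and variables do not carry over. Pictures are saved under pics/ and viewed, at most 10 in all, crops included, and the job is handed in when it is done.

Besides the shell and the picture viewer there is one more tool, called after ">>>" in YAML: its name, and indented under it one key for each argument. drive_tool: Moves the arm, as the interface text tells. Its arguments: {"type":"object","properties":{"commands":{"type":"array"},"hand":{"type":"number"},"force":{"type":"number"}},"required":["commands"]}

```bash
mkdir -p pics; cat > h.py <<'E'
import numpy as np, cv2
from bench import manip
def cam(n):
    p,d=manip.camera(n); c=manip.get_calibration(n); return p,d,c
def pts(d,c,m=None):
    v,u=np.nonzero((d>0) if m is None else (m&(d>0)))
    z=d[v,u]; P=np.c_[(u-c['cx'])/c['fx']*z,(v-c['cy'])/c['fy']*z,z,np.ones(len(z))]
    return (P@np.array(c['extrinsics']).T)[:,:3]
def save(p,n): cv2.imwrite('pics/'+n,p[:,:,::-1])
E
python3 - <<'E'
from h import *
for n in('scene','top'):
    p,d,c=cam(n); save(p,n+'0.png'); print(n,np.round(c['extrinsics'],2).tolist(),c['fx'])
    for t in('stove','flap_left','flap_right','lid','griddle','salt_jar','dish','turner'):
        r=manip.cut_out(n,t)
        if r:
            P=pts(d,c,r[0]['region']); print(t,r[0]['conf'],len(P),np.round(np.percentile(P,[2,50,98],axis=0)).tolist() if len(P) else '')
    for t in('stove','flap_left_edge','flap_right_edge','lid_edge'):
        r=manip.place_of(n,t)
        if r:
            u=int(r[0]['xy'][0]*560);v=int(r[0]['xy'][1]*420);m=np.zeros(d.shape,bool);m[v,u]=1
            print(t,r[0]['conf'],u,v,pts(d,c,m))
print(manip.state())
E
```

```text
scene [[-0.84, 0.48, -0.26, 954.16], [0.54, 0.73, -0.42, 649.23], [-0.01, -0.49, -0.87, 1477.1], [0.0, 0.0, 0.0, 1.0]] 449.5665569628462
flap_left 0.91 448 [[375.0, 190.0, 73.0], [469.0, 207.0, 153.0], [548.0, 224.0, 212.0]]
flap_right 0.7 769 [[417.0, -122.0, 78.0], [486.0, -108.0, 155.0], [571.0, -95.0, 212.0]]
lid 0.69 3765 [[576.0, -84.0, 77.0], [623.0, 88.0, 246.0], [657.0, 233.0, 324.0]]
griddle 0.94 4572 [[354.0, 382.0, -0.0], [586.0, 487.0, 7.0], [694.0, 592.0, 38.0]]
salt_jar 0.91 359 [[571.0, -511.0, -1.0], [623.0, -408.0, 60.0], [650.0, -392.0, 90.0]]
turner 0.69 411 [[383.0, -578.0, -5.0], [592.0, -535.0, 5.0], [656.0, -515.0, 24.0]]
stove 0.69 304 221 [[591.42566497 178.66104077 320.13763071]]
flap_left_edge 0.62 345 223 [[450.97906376 208.87804485 205.12432277]]
flap_right_edge 0.58 274 159 [[ 434.87866458 -246.51429661    0.79211023]]
lid_edge 0.79 276 200 [[620.74952225  74.14049597 317.71686967]]
top [[0.02, -1.0, 0.05, 452.2], [-1.0, -0.02, 0.01, -26.74], [-0.01, -0.05, -1.0, 1619.73], [0.0, 0.0, 0.0, 1.0]] 459.94810777654567
stove 0.68 9007 [[367.0, -109.0, 4.0], [
[... 900 characters left out ...]
3 211.19137965]]
{'t': 1.3, 'qpos': array([ 1.03889548e+00,  3.58788072e-01,  1.51041242e+00,  1.13226150e-05,
        1.27251494e+00, -1.15126078e-01]), 'dq': array([-0.00051622,  0.00013139,  0.00041101,  0.00017061, -0.00024162,
       -0.00062756]), 'joint_efforts': array([-2.23394418e-03, -5.27582502e+01, -2.79044759e+01,  3.10621244e-04,
        1.36532111e-03,  8.37152694e-07]), 'position': array([242.88381021, 548.59466858, 231.26914868]), 'ee_rot': array([-2.46462993e-05,  2.06884071e-01,  9.78365462e-01, -5.64849120e-05]), 'force': array([0.83193669, 0.29214542, 0.00182615]), 'torque': array([0.00063335, 0.01840383, 0.00369977]), 'grasp_force': 0.0, 'grip_width': 85.44252554956337}
```

```bash
python3 - <<'E'
from h import *
D={n:cam(n) for n in('scene','top')}
A=[np.r_[pts(D['scene'][1],D['scene'][2]),pts(D['top'][1],D['top'][2])]][0]
def sel(x,y,z): return A[(A[:,0]>x[0])&(A[:,0]<x[1])&(A[:,1]>y[0])&(A[:,1]<y[1])&(A[:,2]>z[0])&(A[:,2]<z[1])]
for nm,b in(('L',((350,570),(170,240),(195,225))),('R',((400,600),(-140,-75),(195,225))),('lid',((560,690),(-110,300),(310,335)))):
    P=sel(*b); q=P[:,:2].astype(np.float32)
    vx,vy,x0,y0=cv2.fitLine(q,cv2.DIST_HUBER,0,.01,.01).ravel(); t=(q-[x0,y0])@[vx,vy]
    print(nm,len(P),np.degrees(np.arctan2(vy,vx)),(x0,y0),[(x0+vx*k,y0+vy*k) for k in np.percentile(t,[1,99])],P[:,2].max(),np.median(P[:,2]))
E
```

```text
L 283 9.437565 (np.float32(456.0998), np.float32(209.88164)) [(np.float64(362.5339524652383), np.float64(194.3288806790443)), (np.float64(549.3558988469189), np.float64(225.38290973603972))] 214.37647664778228 207.28219089863
R 272 9.30607 (np.float32(501.0619), np.float32(-109.35424)) [(np.float64(414.19767646266956), np.float64(-123.58825052719105)), (np.float64(595.7360422203956), np.float64(-93.84045406733452))] 216.29701979493325 206.3651772286945
lid 2185 -80.714935 (np.float32(610.2114), np.float32(74.08276)) [(np.float64(584.7045539414296), np.float64(230.09903581296652)), (np.float64(636.6643540473202), np.float64(-87.7201920651325))] 329.9498758854252 318.94071655910966
```

View pics/scene0.png

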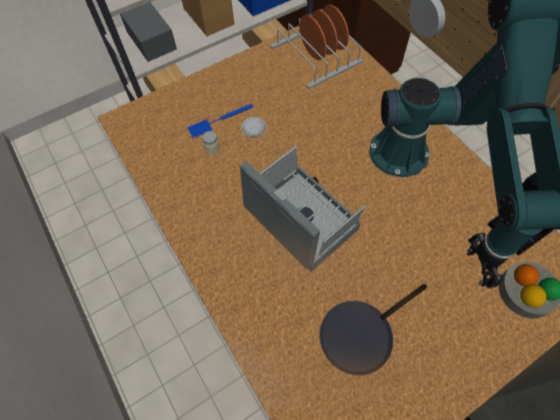

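View pics/top0.png

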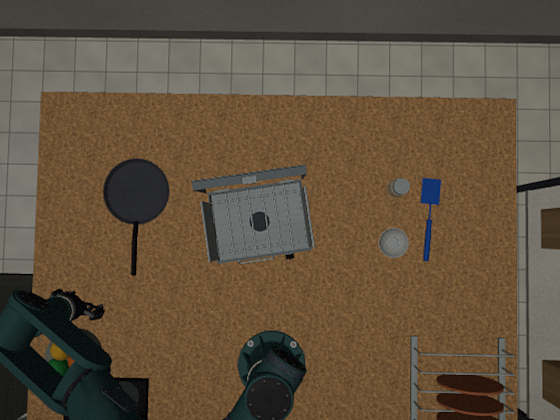

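>>> drive_tool:
  commands:
    - {"xyz": [0,0,0],"spin": -0.116}
    - {"xyz": [0,0,0],"spin": -0.116}
    - {"xyz": [0,0,0],"spin": -0.116}
    - {"xyz": [0,0,0],"spin": -0.116}
    - {"xyz": [0,0,0],"spin": -0.116}
    - {"xyz": [-10,-30,0],"spin": 0}
    - {"xyz": [-20,-35,0],"spin": 0}
    - {"xyz": [-20,-35,0],"spin": 0}
    - {"xyz": [-20,-35,0],"spin": 0}
    - {"xyz": [-20,-35,0],"spin": 0}
    - {"xyz": [-20,-35,0],"spin": 0}
    - {"xyz": [-10,-30,0],"spin": 0}
  hand: -1
  force: 60

```text
t: 2.4
position: [402.0, 334.4, 231.6]
ee_rot: [0.001, -0.081, 0.997, 0.0]
force: [0.7, 0.5, -1.1]
grip_width: -0.4
grasp_force: 0.0
```

```bash
cat >> h.py <<'E'
def sf(P):
    a=np.radians(9.37); P=np.atleast_2d(P).astype(float); d=P[:,:2]-[492.3,52.6]
    return np.c_[d@[np.cos(a),np.sin(a)],d@[-np.sin(a),np.cos(a)],P[:,2]]
def st():
    s=manip.state(); q=s['ee_rot']; from scipy.spatial.transform import Rotation as R
    X=R.from_quat(q,scalar_first=True).as_matrix()[:,0]
    print('t',s['t'],'stove',sf(s['position']).round(1)[0],'toolx deg',np.degrees(np.arctan2(X[1],X[0])).round(2),'F',s['force'].round(1),'w',s['grip_width'])
E
python3 -c "from h import *; st()"
```

```text
t 2.4 stove [-43.2 292.8 231.6] toolx deg -170.69 F [ 0.7  0.5 -1.1] w -0.4323725864621828
```

>>> drive_tool:
  commands:
    - {"xyz": [-8,-25,0],"spin": 0}
    - {"xyz": [0,-30,0],"spin": 0}
    - {"xyz": [0,-30,0],"spin": 0}
    - {"xyz": [0,-5,15],"spin": 0}
    - {"xyz": [0,0,20],"spin": 0}
    - {"xyz": [0,0,10],"spin": 0}
    - {"xyz": [0,0,0],"spin": 0}
    - {"xyz": [0,0,0],"spin": 0}

```text
t: 3.07
position: [421.6, 248.8, 186.0]
ee_rot: [-0.001, -0.082, 0.997, -0.0]
force: [0.7, -0.1, 1.0]
grip_width: -0.2
grasp_force: 0.0
```

>>> drive_tool:
  commands:
    - {"xyz": [0,-7,0],"spin": 0}
    - {"xyz": [0,-7,0],"spin": 0}
    - {"xyz": [0,-7,0],"spin": 0}
    - {"xyz": [0,-7,0],"spin": 0}
    - {"xyz": [0,0,0],"spin": 0}

```text
t: 3.48
position: [427.0, 219.9, 186.7]
ee_rot: [0.0, -0.081, 0.997, -0.0]
force: [0.2, -0.2, -0.9]
grip_width: -0.4
grasp_force: 0.0
```

```bash
python3 - <<'E'
from h import *
st()
p,d,c=cam('scene'); save(cv2.resize(p[140:290,220:420],(800,600)),'a.png')
E
```

```text
t 3.4833 stove [-37.2 175.7 186.7] toolx deg -170.7 F [ 0.2 -0.2 -0.9] w -0.3871809108107707
```

View pics/a.png

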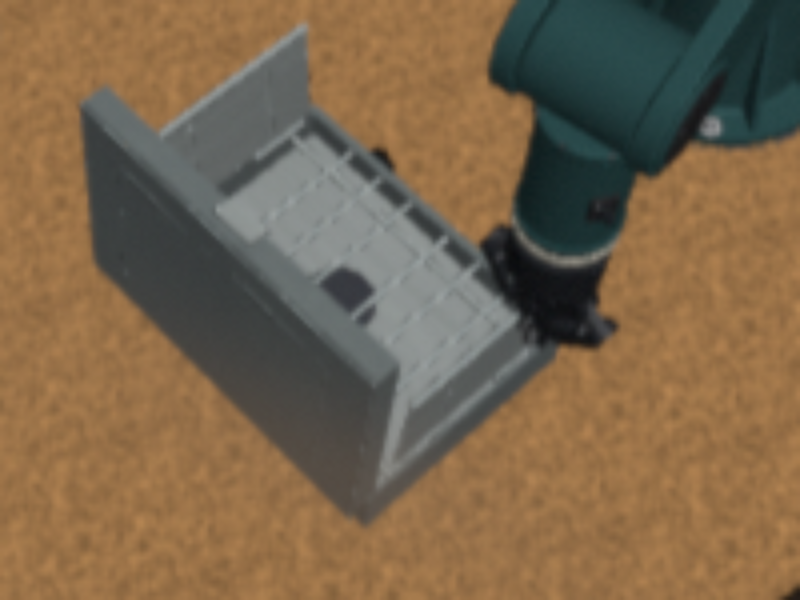

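>>> drive_tool:
  commands:
    - {"xyz": [0,-10,1],"spin": 0}
    - {"xyz": [0,-10,1],"spin": 0}
    - {"xyz": [0,-9,1],"spin": 0}
    - {"xyz": [0,-9,2],"spin": 0}
    - {"xyz": [0,-9,3],"spin": 0}
    - {"xyz": [0,-9,4],"spin": 0}
    - {"xyz": [0,-9,4],"spin": 0}
    - {"xyz": [0,-8,6],"spin": 0}
    - {"xyz": [0,-8,6],"spin": 0}
    - {"xyz": [0,-7,6],"spin": 0}
    - {"xyz": [0,0,0],"spin": 0}

```text
t: 4.45
position: [440.0, 132.8, 150.8]
ee_rot: [-0.001, -0.081, 0.997, -0.0]
force: [-0.1, -0.3, -0.4]
grip_width: 0.1
grasp_force: 0.0
```

```bash
python3 - <<'E'
from h import *
st()
p,d,c=cam('scene'); save(cv2.resize(p[140:290,220:420],(800,600)),'b.png')
E
```

```text
t 4.45 stove [-38.6  87.6 150.8] toolx deg -170.7 F [-0.1 -0.3 -0.4] w 0.11955242493529067
```

View pics/b.png

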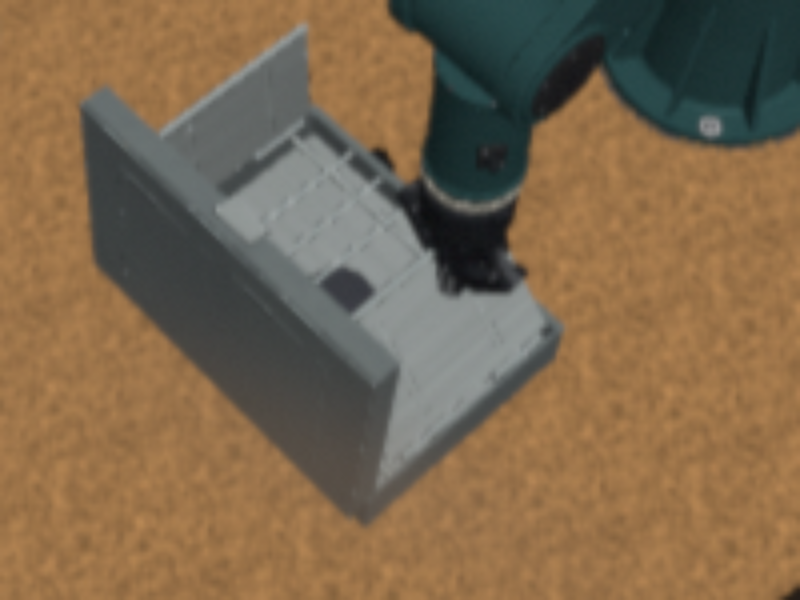

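The left flap is partly folded with its free edge near (430,260), and the stove hasn't shifted. I'll continue the arc.

>>> drive_tool:
  commands:
    - {"xyz": [0,-6,7],"spin": 0}
    - {"xyz": [0,-6,7],"spin": 0}
    - {"xyz": [0,-6,8],"spin": 0}
    - {"xyz": [0,-4,9],"spin": 0}
    - {"xyz": [0,-4,9],"spin": 0}
    - {"xyz": [0,-3,9],"spin": 0}
    - {"xyz": [0,-2,8],"spin": 0}
    - {"xyz": [0,-1,7],"spin": 0}
    - {"xyz": [0,0,5],"spin": 0}
    - {"xyz": [0,0,2],"spin": 0}
    - {"xyz": [0,0,0],"spin": 0}

```text
t: 5.42
position: [445.4, 102.8, 80.7]
ee_rot: [-0.001, -0.082, 0.997, 0.0]
force: [0.5, -0.6, -0.4]
grip_width: -0.1
grasp_force: 0.0
```

```bash
python3 -c "from h import *; st()"
```

```text
t 5.4167 stove [-38.1  57.1  80.7] toolx deg -170.64 F [ 0.5 -0.6 -0.4] w -0.14999002765905414
```

>>> drive_tool:
  commands:
    - {"xyz": [0,0,2],"spin": 0}
    - {"xyz": [0,0,2],"spin": 0}
    - {"xyz": [0,0,0],"spin": 0}

```text
t: 5.67
position: [446.0, 102.8, 77.3]
ee_rot: [0.0, -0.082, 0.997, -0.0]
force: [-0.1, -1.0, 1.1]
grip_width: 0.3
grasp_force: 0.0
```

>>> drive_tool:
  commands:
    - {"xyz": [0,0,-15],"spin": 0}
    - {"xyz": [0,0,-35],"spin": 0}
    - {"xyz": [0,0,-35],"spin": 0}
    - {"xyz": [0,0,-35],"spin": 0}
    - {"xyz": [0,0,-35],"spin": 0}
    - {"xyz": [0,-15,-10],"spin": 0}
    - {"xyz": [0,-35,0],"spin": 0}
    - {"xyz": [0,-35,0],"spin": 0}
    - {"xyz": [0,-35,0],"spin": 0}
    - {"xyz": [0,-35,0],"spin": 0}
    - {"xyz": [0,-35,0],"spin": 0}
    - {"xyz": [0,-35,0],"spin": 0}

```text
t: 6.67
position: [482.6, -120.9, 242.7]
ee_rot: [0.0, -0.082, 0.997, -0.0]
force: [0.4, 0.4, 0.2]
grip_width: 0.2
grasp_force: 0.0
```

>>> drive_tool:
  commands:
    - {"xyz": [0,-30,0],"spin": 0}
    - {"xyz": [0,-10,0],"spin": 0}
    - {"xyz": [0,0,0],"spin": 0}
    - {"xyz": [0,0,0],"spin": 0}

```text
t: 7.0
position: [488.7, -158.3, 242.1]
ee_rot: [-0.0, -0.081, 0.997, 0.001]
force: [0.3, 0.9, 0.8]
grip_width: -0.0
grasp_force: 0.0
```

```bash
python3 - <<'E'
from h import *
st()
p,d,c=cam('scene'); save(cv2.resize(p[100:310,200:480],(800,600)),'c.png')
P=sf(pts(d,c)); m=(abs(P[:,0]+12)<80)
for lo,hi in((20,40),(50,80),(80,110),(110,140)):
    q=P[m&(P[:,1]>lo)&(P[:,1]<hi)&(P[:,2]>20)]; print(lo,len(q),np.percentile(q[:,2],[10,50,90]).round(1))
E
```

```text
t 7.0 stove [ -37.9 -207.5  242.1] toolx deg -170.72 F [0.3 0.9 0.8] w -0.02143992673655357
20 151 [73.4 77.8 81.4]
50 228 [73.4 77.4 80.7]
80 267 [72.2 76.3 80.3]
110 371 [70.3 75.7 80. ]
```

View pics/c.png

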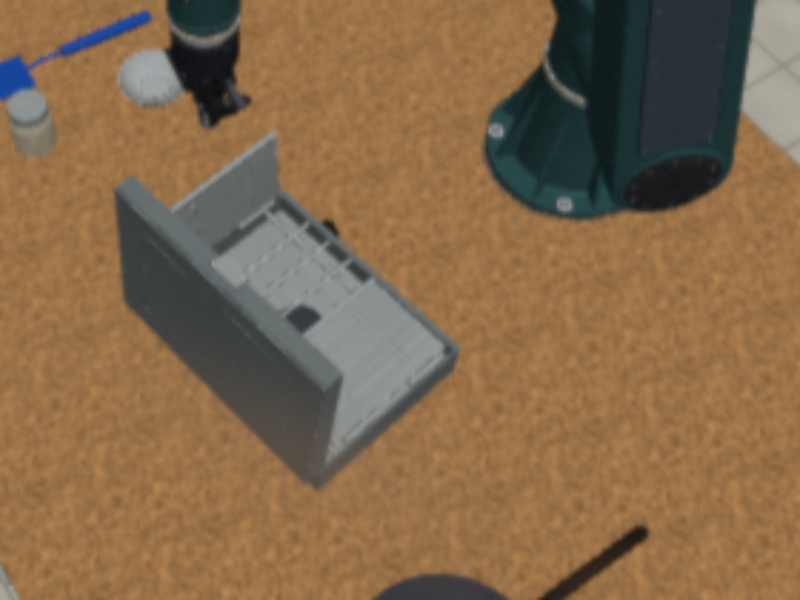

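Left flap lies flat (the depth is about 77 mm everywhere on it). The gripper is now outside the right flap, so I'll run the mirrored path.

>>> drive_tool:
  commands:
    - {"xyz": [0,0,15],"spin": 0}
    - {"xyz": [0,0,25],"spin": 0}
    - {"xyz": [0,6,15],"spin": 0}
    - {"xyz": [0,8,0],"spin": 0}
    - {"xyz": [0,9,0],"spin": 0}
    - {"xyz": [0,9,0],"spin": 0}
    - {"xyz": [0,0,0],"spin": 0}
    - {"xyz": [0,0,0],"spin": 0}

```text
t: 7.72
position: [484.5, -126.4, 188.5]
ee_rot: [0.001, -0.082, 0.997, -0.0]
force: [0.3, -0.6, -0.3]
grip_width: 0.2
grasp_force: 0.0
```

>>> drive_tool:
  commands:
    - {"xyz": [0,10,1],"spin": 0}
    - {"xyz": [0,10,1],"spin": 0}
    - {"xyz": [0,9,1],"spin": 0}
    - {"xyz": [0,9,2],"spin": 0}
    - {"xyz": [0,9,3],"spin": 0}
    - {"xyz": [0,9,4],"spin": 0}
    - {"xyz": [0,9,4],"spin": 0}
    - {"xyz": [0,8,6],"spin": 0}
    - {"xyz": [0,8,6],"spin": 0}
    - {"xyz": [0,7,6],"spin": 0}
    - {"xyz": [0,0,0],"spin": 0}

```text
t: 8.63
position: [467.9, -38.7, 151.7]
ee_rot: [-0.002, -0.082, 0.997, 0.001]
force: [-0.3, 0.6, 0.3]
grip_width: -0.3
grasp_force: 0.0
```

```bash
python3 -c "from h import *; st()"
```

```text
t 8.6333 stove [-38.9 -86.1 151.7] toolx deg -170.6 F [-0.3  0.6  0.3] w -0.28535361278820565
```

>>> drive_tool:
  commands:
    - {"xyz": [0,6,7],"spin": 0}
    - {"xyz": [0,6,7],"spin": 0}
    - {"xyz": [0,6,8],"spin": 0}
    - {"xyz": [0,4,9],"spin": 0}
    - {"xyz": [0,4,9],"spin": 0}
    - {"xyz": [0,3,9],"spin": 0}
    - {"xyz": [0,2,8],"spin": 0}
    - {"xyz": [0,1,7],"spin": 0}
    - {"xyz": [0,0,5],"spin": 0}
    - {"xyz": [0,0,4],"spin": 0}
    - {"xyz": [0,0,2],"spin": 0}
    - {"xyz": [0,0,0],"spin": 0}

```text
t: 9.63
position: [464.1, -8.9, 77.9]
ee_rot: [-0.0, -0.081, 0.997, 0.0]
force: [0.5, -0.5, 0.5]
grip_width: -0.1
grasp_force: 0.0
```

>>> drive_tool:
  commands:
    - {"xyz": [0,0,0],"spin": 0}
    - {"xyz": [0,0,-15],"spin": 0}
    - {"xyz": [0,0,-35],"spin": 0}
    - {"xyz": [0,0,-35],"spin": 0}
    - {"xyz": [0,0,-40],"spin": 0}
    - {"xyz": [0,0,-40],"spin": 0}
    - {"xyz": [0,0,-40],"spin": 0}
    - {"xyz": [0,0,-40],"spin": 0}
    - {"xyz": [0,10,-25],"spin": 0}
    - {"xyz": [0,20,-15],"spin": 0}
    - {"xyz": [0,20,0],"spin": 0}
    - {"xyz": [0,0,0],"spin": 0}

```text
t: 10.63
position: [456.2, 42.8, 365.3]
ee_rot: [0.002, -0.082, 0.997, 0.001]
force: [0.2, 0.9, -0.6]
grip_width: -0.3
grasp_force: 0.0
```

```bash
python3 - <<'E'
from h import *
st()
p,d,c=cam('scene'); save(cv2.resize(p[100:310,200:480],(800,600)),'d.png')
P=sf(pts(d,c)); m=(abs(P[:,0]+12)<80)
for lo,hi in((20,40),(80,110),(-40,-20),(-80,-50),(-110,-80),(-140,-110)):
    q=P[m&(P[:,1]>lo)&(P[:,1]<hi)&(P[:,2]>20)&(P[:,2]<220)]; print(lo,len(q),np.percentile(q[:,2],[10,50,90]).round(1))
q=P[(P[:,2]>305)&(P[:,2]<335)&(P[:,0]>60)&(P[:,0]<190)&(abs(P[:,1])<160)]; print('lid top',len(q),np.percentile(q,[2,50,98],axis=0).round(1))
E
```

```text
t 10.6333 stove [-37.2  -3.8 365.3] toolx deg -170.56 F [ 0.2  0.9 -0.6] w -0.32275152289233117
20 151 [73.  77.7 81.3]
80 258 [73.1 76.3 80.3]
-40 217 [29.7 75.6 81.7]
-80 208 [73.4 77.4 81.8]
-110 189 [72.7 76.9 81.3]
-140 184 [72.5 76.6 80.8]
lid top 1073 [[ 105.7 -152.4  307.1]
 [ 122.7    9.4  319. ]
 [ 135.8  154.4  325.9]]
```

View pics/d.png

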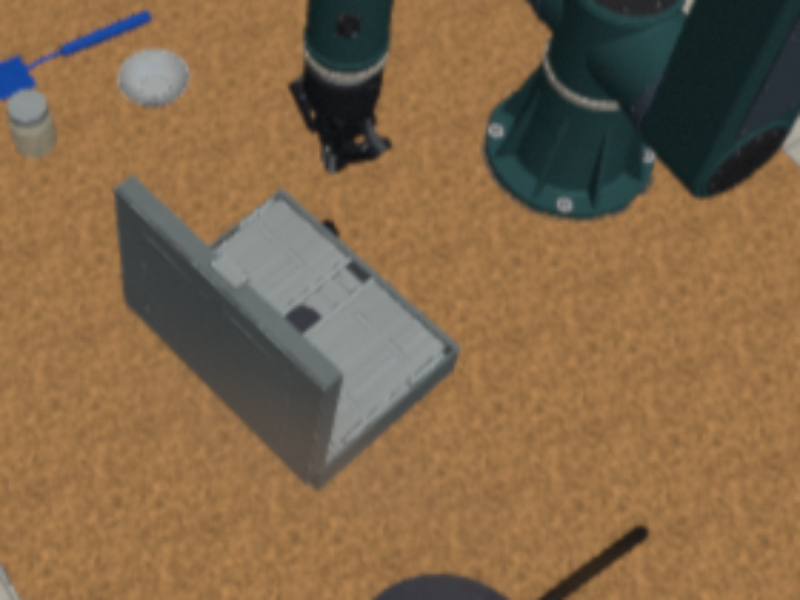

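Both flaps are flat and the lid is upright. Next I'll go over the lid to its rear face.

>>> drive_tool:
  commands:
    - {"xyz": [-15,0,-15],"spin": 0}
    - {"xyz": [-30,0,0],"spin": 0}
    - {"xyz": [-35,0,0],"spin": 0}
    - {"xyz": [-35,0,0],"spin": 0}
    - {"xyz": [-35,0,0],"spin": 0}
    - {"xyz": [-35,0,0],"spin": 0}
    - {"xyz": [-30,0,0],"spin": 0}
    - {"xyz": [-25,0,0],"spin": 0}
    - {"xyz": [0,0,0],"spin": 0}
    - {"xyz": [0,0,0],"spin": 0}

```text
t: 11.52
position: [693.6, 78.6, 376.2]
ee_rot: [-0.001, -0.081, 0.997, -0.0]
force: [-0.2, -0.3, 0.3]
grip_width: -0.5
grasp_force: 0.0
```

```bash
python3 -c "from h import *; st()"
```

```text
t 11.5167 stove [202.9  -7.1 376.2] toolx deg -170.67 F [-0.2 -0.3  0.3] w -0.5270897276867689
```

>>> drive_tool:
  commands:
    - {"xyz": [0,0,15],"spin": 0}
    - {"xyz": [0,0,30],"spin": 0}
    - {"xyz": [0,0,30],"spin": 0}
    - {"xyz": [0,0,20],"spin": 0}
    - {"xyz": [8,0,0],"spin": 0}
    - {"xyz": [9,0,0],"spin": 0}
    - {"xyz": [9,0,0],"spin": 0}
    - {"xyz": [9,0,0],"spin": 0}
    - {"xyz": [8,0,0],"spin": 0}
    - {"xyz": [0,0,0],"spin": 0}

```text
t: 12.35
position: [649.3, 72.3, 285.2]
ee_rot: [0.001, -0.081, 0.997, -0.0]
force: [-0.5, -0.4, -0.1]
grip_width: -0.0
grasp_force: 0.0
```

```bash
python3 -c "from h import *; st()"
```

```text
t 12.35 stove [158.1  -6.1 285.2] toolx deg -170.65 F [-0.5 -0.4 -0.1] w -0.013934860593603354
```

>>> drive_tool:
  commands:
    - {"xyz": [9,0,1],"spin": 0}
    - {"xyz": [9,0,1],"spin": 0}
    - {"xyz": [9,0,1],"spin": 0}
    - {"xyz": [9,0,1],"spin": 0}
    - {"xyz": [9,0,2],"spin": 0}
    - {"xyz": [9,0,2],"spin": 0}
    - {"xyz": [9,0,2],"spin": 0}
    - {"xyz": [9,0,2],"spin": 0}
    - {"xyz": [9,0,2],"spin": 0}
    - {"xyz": [8,0,3],"spin": 0}
    - {"xyz": [8,0,3],"spin": 0}
    - {"xyz": [8,0,3],"spin": 0}

```text
t: 13.35
position: [545.9, 55.3, 259.8]
ee_rot: [-0.0, -0.082, 0.997, -0.0]
force: [2.9, 1.6, 2.0]
grip_width: 0.3
grasp_force: 1.5
```

```bash
python3 - <<'E'
from h import *
st()
p,d,c=cam('scene'); save(cv2.resize(p[100:310,200:480],(800,600)),'e.png')
E
```

```text
t 13.35 stove [ 53.3  -6.  259.8] toolx deg -170.65 F [2.9 1.6 2. ] w 0.27537305943513857
```

View pics/e.png

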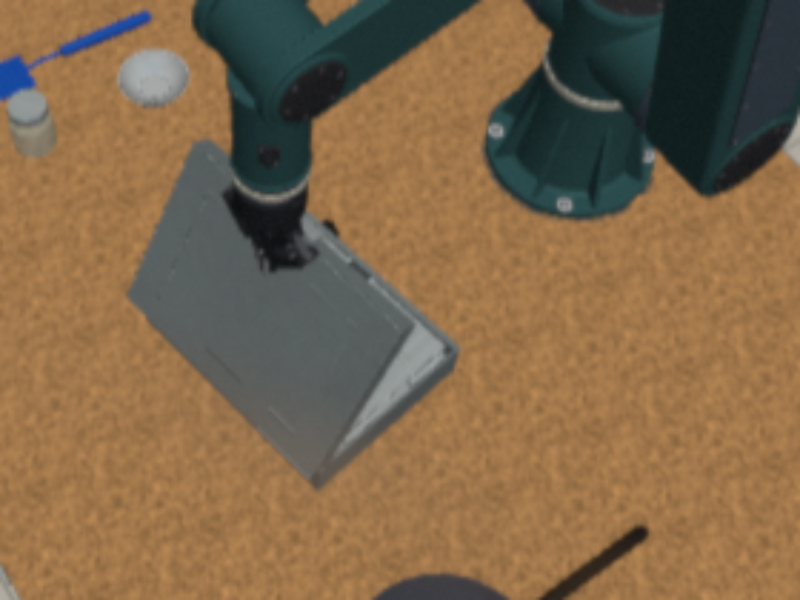

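The lid is following, about 60° open, with the fingers near its edge at (290,260). I'll continue the arc.

>>> drive_tool:
  commands:
    - {"xyz": [8,0,3],"spin": 0}
    - {"xyz": [8,0,4],"spin": 0}
    - {"xyz": [8,0,4],"spin": 0}
    - {"xyz": [7,0,4],"spin": 0}
    - {"xyz": [7,0,4],"spin": 0}
    - {"xyz": [7,0,5],"spin": 0}
    - {"xyz": [7,0,5],"spin": 0}
    - {"xyz": [7,0,6],"spin": 0}
    - {"xyz": [6,0,6],"spin": 0}
    - {"xyz": [6,0,6],"spin": 0}
    - {"xyz": [6,0,7],"spin": 0}
    - {"xyz": [5,0,7],"spin": 0}

```text
t: 14.4
position: [464.8, 42.0, 198.5]
ee_rot: [-0.001, -0.082, 0.997, -0.0]
force: [-0.3, -0.1, 2.0]
grip_width: 0.3
grasp_force: 0.8
```

```bash
python3 -c "from h import *; st()"
```

```text
t 14.4 stove [-28.9  -6.  198.5] toolx deg -170.65 F [-0.3 -0.1  2. ] w 0.29141568719749456
```

Next: to 15° (−55, 154), then to 0° (−69, 105).

>>> drive_tool:
  commands:
    - {"xyz": [5,0,7],"spin": 0}
    - {"xyz": [5,0,7],"spin": 0}
    - {"xyz": [5,0,7],"spin": 0}
    - {"xyz": [4,0,8],"spin": 0}
    - {"xyz": [4,0,8],"spin": 0}
    - {"xyz": [3,0,8],"spin": 0}
    - {"xyz": [3,0,8],"spin": 0}
    - {"xyz": [3,0,8],"spin": 0}
    - {"xyz": [2,0,8],"spin": 0}
    - {"xyz": [2,0,8],"spin": 0}
    - {"xyz": [1,0,7],"spin": 0}
    - {"xyz": [1,0,5],"spin": 0}

```text
t: 15.4
position: [428.2, 36.0, 109.3]
ee_rot: [-0.0, -0.081, 0.997, 0.0]
force: [-2.0, 0.1, 0.8]
grip_width: -0.1
grasp_force: 0.4
```

>>> drive_tool:
  commands:
    - {"xyz": [0,0,3],"spin": 0}
    - {"xyz": [0,0,2],"spin": 0}
    - {"xyz": [0,0,1],"spin": 0}
    - {"xyz": [0,0,0],"spin": 0}

```text
t: 15.73
position: [428.9, 36.0, 104.3]
ee_rot: [0.0, -0.082, 0.997, -0.0]
force: [-0.1, 0.1, -0.5]
grip_width: -0.2
grasp_force: 0.0
```

```bash
python3 -c "from h import *; st()"
```

```text
t 15.7333 stove [-65.2  -6.1 104.3] toolx deg -170.65 F [-0.1  0.1 -0.5] w -0.1993032492041836
```

>>> drive_tool:
  commands:
    - {"xyz": [0,0,1],"spin": 0}
    - {"xyz": [0,0,1],"spin": 0}
    - {"xyz": [0,0,0],"spin": 0}
    - {"xyz": [0,0,0],"spin": 0}

```text
t: 16.07
position: [429.1, 35.9, 103.0]
ee_rot: [0.001, -0.082, 0.997, -0.0]
force: [-2.2, 0.0, 7.3]
grip_width: 0.1
grasp_force: 3.2
```

>>> drive_tool:
  commands:
    - {"xyz": [0,0,-10],"spin": 0}
    - {"xyz": [0,0,-30],"spin": 0}
    - {"xyz": [0,0,-40],"spin": 0}
    - {"xyz": [0,0,-40],"spin": 0}
    - {"xyz": [30,0,-40],"spin": 0}
    - {"xyz": [0,30,-40],"spin": 0}
    - {"xyz": [0,40,-20],"spin": 0}
    - {"xyz": [0,40,0],"spin": 0}
    - {"xyz": [0,40,0],"spin": 0}
    - {"xyz": [0,40,0],"spin": 0}
    - {"xyz": [0,20,0],"spin": 0}
    - {"xyz": [0,0,0],"spin": 0}

```text
t: 17.07
position: [370.4, 235.1, 307.9]
ee_rot: [0.0, -0.084, 0.996, 0.001]
force: [-0.1, -0.3, -0.4]
grip_width: 0.2
grasp_force: 0.0
```

```bash
python3 - <<'E'
from h import *
st()
for n in('scene','top'):
    p,d,c=cam(n); P=sf(pts(d,c))
    if n=='scene': save(cv2.resize(p[100:310,200:480],(800,600)),'f.png')
    for a in range(-110,130,40):
        q=P[(P[:,0]>a)&(P[:,0]<a+20)&(abs(P[:,1])<130)&(P[:,2]<250)]; print(n,a,len(q),np.percentile(q[:,2],[10,50,90]).round(1))
E
```

```text
t 17.0667 stove [-90.5 199.9 307.9] toolx deg -170.41 F [-0.1 -0.3 -0.4] w 0.15860664985617515
scene -110 359 [ 98.6 103.2 106.9]
scene -70 356 [ 99.5 103.5 107.5]
scene -30 368 [100.  103.8 107.8]
scene 10 385 [ 99.4 103.6 107.6]
scene 50 381 [ 99.3 103.5 107.8]
scene 90 412 [ 98.8 103.1 107.5]
top -110 483 [ 98.3 102.5 106.8]
top -70 477 [ 98.7 103.  107.3]
top -30 477 [ 98.5 102.6 107. ]
top 10 477 [ 98.1 102.5 107.4]
top 50 477 [ 98.4 103.  107.1]
top 90 474 [ 98.  102.1 106.5]
```

View pics/f.png

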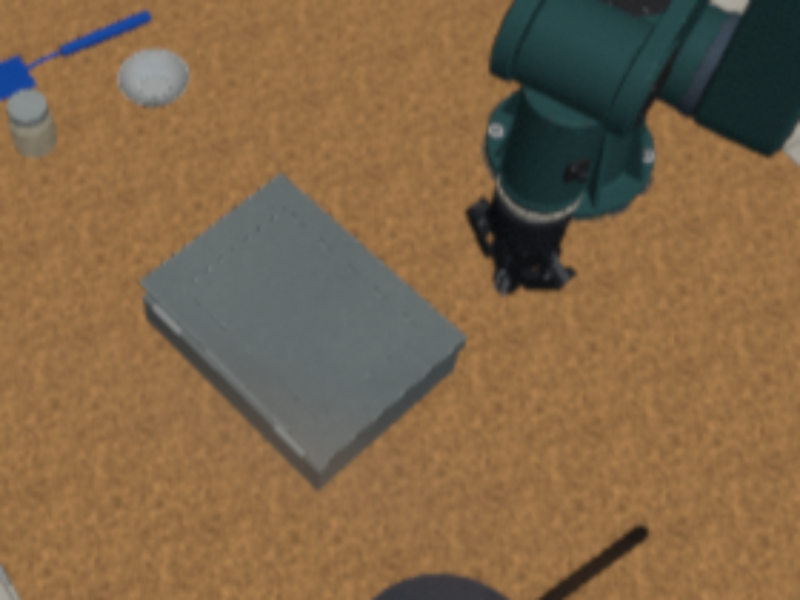

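The lid is level at 103 mm, fully shut, and the arm is clear.

```bash
python3 -c "
from bench import manip
print(manip.hand_in())"
```

```text
the job is handed in; nothing more can be done
None
```

I folded both wind flaps flat, then swung the lid gently shut over them, and handed the job in at about 17 s; the stove, jar, dish, turner and griddle handle showed no visible movement in the last picture, and the hand-in returned no verdict.

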